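Move the photo block from the wide counter stand to the narrow easel

ROBOT

A 6-joint arm with a two-finger parallel gripper is mounted at the origin on the work surface. World frame = base frame: x ahead of the robot, y to its left, z up, the work surface at z = 0. Lengths are in mm, angles in rad, forces in N, time in s.
With the tool pointing down it reaches from about 325 to 775 mm from the base axis. Payload 9.3 kg.
Tool frame: the origin (TCP) lies midway between the tips of the shut fingers; the grasp point (between the pads) lies 19 mm behind it (arm.pinch_z is the distance from the TCP to the grasp point, in mm); z points along the fingers, y is the line along which they close (so a half turn about z gives the same grasp; the last joint's range is limited). The gripper opens to 85 mm and grips with 20 to 120 N. Pads are 22 mm wide; open, the fingers measure 114 mm over their backs; the gripper's body (76 mm by 85 mm) begins 54 mm behind the grasp point. The pads swing forward as they close: fully open they stand 13 mm farther back than shut.
Start: joints at [1.072, 0.259, 0.021, 1.334, 0, 1.418], TCP at [186.423, 517.439, 201.879] pointing down, gripper open.
Joint ranges: [-3.04, 3.04], [-0.91, 1.82], [-1.04, 1.36], [-1.92, 1.95], [-1.52, 1.45], [-3.14, 3.14]. Speed limits (rad/s): [2.22, 2.22, 2.79, 3.14, 3.14, 3.14].

INTERFACE

Orientations are given as a rotation vector (axis times angle).
In Python, from rig import arm gives the robot as it stands.
- The arm moves only by the tool arm_command, never from a script. Its argument "series" is a list that holds one entry, the list of rows, each a list of 7 numbers: the turn, a rotation vector about the tool's x, y, z in degrees, then the shift along the tool's x, y, z in m, then the finger opening in m, from 0 to 0.0854. In form: [[[rx, ry, rz, x, y, z, gripper], ...]]. A call has 1 to 8 rows; each row is the pose to reach, as a shift and turn from the pose commanded when the call began, along the tool's axes at that moment; what a row does not reach only later rows make up. A row lasts 1/10 s, in which the tool goes at most 50 mm and 8.59 degrees, less where a joint would pass 70% of its speed; a pose out of reach is approached as far as the arm can. A call with a gripper value outside its range is refused whole. The fingers move at their own pace and stop on an object; the grip force is fixed at half the most. Time passes only in rows, so rows that repeat a pose let the fingers close. It gives the time, the measured TCP pose, the force, the opening and the grip force at its end, in the units of the state.
- arm.state(): the state, without advancing time (a new reading comes with each control period).
- arm.camera(name): name is "side" or "top"; returns a dict with "pixels" (400x640x3 uint8, red, green, blue), "fx", "fy", "cx", "cy" (pixels), "k1" (the pictures are not rectified: a ray, as slopes to the right and down, at radius r is drawn at 1 + k1 r^2 times it, then the intrinsics apply), "R" (3x3) and "t" (3): a world point X has camera coordinates R X + t. Camera axes: x right, y down, z forward; pixel columns grow to the right and rows downward; lengths in mm; the calibration is good to about 2 mm. A picture is of the moment at which its call begins. There is no depth.
- arm.close_job(): hands the job in; it is judged then, once.
Trained networks look in the newest picture that a camera, given by its name, has taken for a name from the list of things; names that differ only in an ending like _2 or _b are one class to them, and where a whole thing is asked for, a point or a joint stands for the part that bears it (a point fixed in the world has none). Each returns a list of dicts, best first, with "p" (0 to 1); they miss things now and then, are a little off and sometimes report something else, mostly with a low value. They report only what shows in the picture. A call takes as long as a camera call. They do not tell look-alikes from the thing itself.
- arm.find_in(camera, query): "at" ([column, row] as shares, 0 to 1, of the picture: columns of its width, rows of its height, amid what is visible of it).
The state is a dict: "time_s": time; "q": joint angles; "qvel": joint speeds; "joint_efforts": joint torques, N m; "ee_pos": TCP position; "orientation": TCP orientation; "ft_force": force on the tool from outside, world axes, zero at the start; "torque": the same for the moment, N m; "width": opening from 0.0 (shut) to 1.0 (fully open); "grip_force": force on a finger pad.
Only numpy, scipy, OpenCV 4.12 (cv2) and the standard library are available. Lean on these libraries where they do the work, as an engineer would, in place of code of your own. Each camera call takes 0.05 s, during which the arm holds its last target. There are 200 camera calls.

TASK

The photo block leans on the wide sloped stand, where nothing of it can be gripped: slide it sideways along its ledge, without letting it fall, until one end sticks out well past the side of the stand, then grip that end and lift the block off. Set it down gently on the red ledge of the narrow easel (the ledge is clamped at an unknown height, so feel for it), leaning flat against the easel's board and centred on it from side to side, and let go. Do not drop the block, and leave the lens and the film box in the gap between the stands where they are.

Things in the scene. Friction and masses are not known exactly. Their poses are not given: they have to be found in the camera images.
- photo_center (a point): Centre of the photo block: rigid white plate 170 mm wide, 100 mm tall, 8 mm thick, coloured picture on its front, 110 to 225 g. Axes: x out of the picture, y along the width, z up along the height. Leaning on a stand, z is 35 degrees off vertical. Pushed with 1 to 3 N at a side edge, half-way up, it slides along the ledge without tipping. It starts within 30 mm of the stand's middle.
- stand_ledge (a point): On the wide stand: middle of its ledge, in the corner where the ledge meets the board's sloped front face, 40 mm above the counter. Axes: x out of the face (away from the robot, and up), y along the ledge, z up along the board, which leans back 35 degrees from vertical, towards the robot.
- stand: The wide dark wooden stand, fixed. Board 250 mm wide, rising 108 mm up the slope from the ledge, 10 mm thick. Ledge as wide, 22 mm deep, with a brass lip 6 mm high from 18 to 22 mm out from the board. Both sides are open: behind an overhanging block end is only air (prop 170 mm, base 200 mm wide). Origin: centre of the underside, z up, x towards the picture side.
- easel_face (a point): On the narrow easel: middle of its board's sloped front face, where the red ledge would be at its lowest setting, 40 mm above the counter. Axes: x out of the face, y across, z up along the board, which leans back 35 degrees from vertical, towards the robot. The red ledge's upper face lies 0 to 30 mm up the slope from here, different every time and not measured.
- easel: The narrow easel, fixed. Black board 90 mm wide, reaching 90 mm up the slope from point easel_face, 10 mm thick. Red ledge as wide, 22 mm deep, lip 6 mm high from 18 to 22 mm out from the board; clamped (creeps 1 mm per second under 30 N). A centred block overhangs 40 mm on each side. Origin: centre of the underside, z up, x towards the picture side.
- lens: Black lens, 68 mm across, 85 mm tall, standing on end in the gap between the stands, towards the far side; leave alone. Origin: centre of its underside.
- film_box_low: Yellow and red film carton 90 x 60 x 36 mm lying on the counter in the gap between the stands, towards the robot; leave alone. Origin: centre of its underside.
Mind the look-alikes: they are no part of the job. Of the things that look like the part that bears photo_center, the smallest one is meant.

How it is judged:
By the outcome, as a careful person would: the job done as asked, in the order asked, and still so for the second after the job is handed in, with the robot touching nothing.
It also fails if it takes over 61 s, if anything falls off the work surface, if the arm or the gripper's body presses on something with over 40 N, if the wrist force passes 120 N, or if a joint passes its speed limit or range.

## Working session

There is one attempt and no reset: what is moved stays moved. The work goes in short steps, Python scripts to look and compute and a tool call to move; the robot and the scene stay as the last step left them, time stands still between calls to the robot, and variables do not carry over. Pictures are saved under pics/ and viewed, at most 10 in all, crops included, and the job is handed in when it is done.

Besides the shell and the picture viewer there is one more tool, called after ">>>" as name(argument=value, ...) on one line, values as JSON. arm_command: Moves the arm, as the interface text tells. Its arguments: {"type":"object","properties":{"series":{"type":"array","items":{"type":"array","items":{"type":"array","items":{"type":"number"}}}}},"required":["series"]}

```bash
ls; mkdir -p pics
python3 - <<'E'
from rig import arm
import cv2
print(arm.state()); 
for n in("side","top"):
    c=arm.camera(n); cv2.imwrite(f"pics/{n}0.png",c["pixels"][:,:,::-1])
    print(n,{k:(v.tolist() if hasattr(v,'tolist') else v) for k,v in c.items() if k!="pixels"})
    for q in("photo_center","stand_ledge","easel_face","stand","easel","lens","film_box_low"):
        print(q,[(d["at"],round(d["p"],2)) for d in arm.find_in(n,q)])
print(arm.pinch_z)
E
```

```text
pics
{'time_s': 0.0, 'q': array([1.07240166e+00, 2.59190561e-01, 2.07657187e-02, 1.33368593e+00,
       3.52273335e-05, 1.41820239e+00]), 'qvel': array([ 7.74135810e-04, -6.52877351e-04, -4.05091640e-04, -7.79815985e-04,
        4.81506525e-04, -5.64717462e-05]), 'joint_efforts': array([ 4.61891541e-04, -5.55652106e+01,  3.44528711e+01,  1.39215213e-02,
       -9.41412418e-05, -6.41662382e-06]), 'ee_pos': array([186.26320584, 517.17065506, 201.26863035]), 'orientation': array([-5.40402062e-01, -3.09430376e+00,  1.93833556e-03]), 'ft_force': array([-0.67917446,  0.25614106,  0.55052752]), 'torque': array([0.04079159, 0.08752441, 0.00461277]), 'grip_force': 0.0, 'width': 1.005558536851433}
side {'fx': 398.96507921624817, 'fy': 398.96507921624817, 'cx': 327.02870145801444, 'cy': 194.11049489024884, 'k1': -0.07630187047763996, 'R': [[-0.878184870593291, -0.47831177467482483, 0.0030297307577270417], [-0.3669986639521495, 0.6697236767159448, -0.6455866924770166], [0.3067626341626078, -0.5680563731299002, -0.7636809826282972]], 't': [447.21612521769407, 227.4688247601239, 778.9995970572313]
[... 333 characters left out ...]
 'fy': 381.60317119801783, 'cx': 321.15450609218567, 'cy': 196.5854386431264, 'k1': -0.05429984579603425, 'R': [[-0.02224878274038834, -0.9997238495833357, -0.007564141778630986], [-0.9859471148758724, 0.023193938281899598, -0.16543980142311296], [0.1655695573905862, 0.003777009564677445, -0.9861908820630181]], 't': [35.03333022060795, 480.4022870613978, 1108.9307711105862]}
photo_center [([0.3873, 0.4167], 0.98), ([0.3942, 0.664], 0.95), ([0.6367, 0.6438], 0.83)]
stand_ledge [([0.4206, 0.4005], 0.89)]
easel_face [([0.625, 0.4173], 0.88)]
stand [([0.4194, 0.4487], 0.68)]
easel []
lens [([0.508, 0.2893], 0.73)]
film_box_low [([0.5303, 0.584], 0.71), ([0.3883, 0.4198], 0.7)]
18.700000000000003
```

View pics/side0.png

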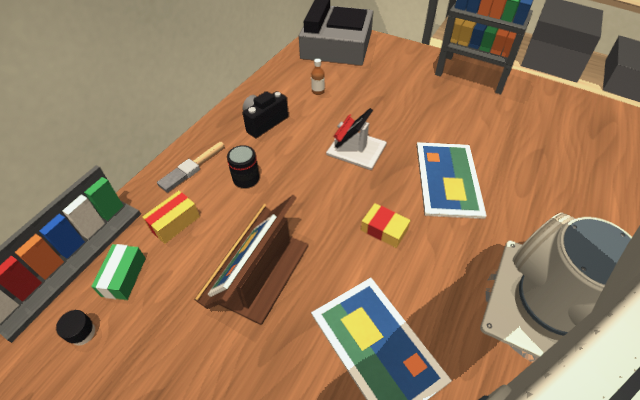

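View pics/top0.png

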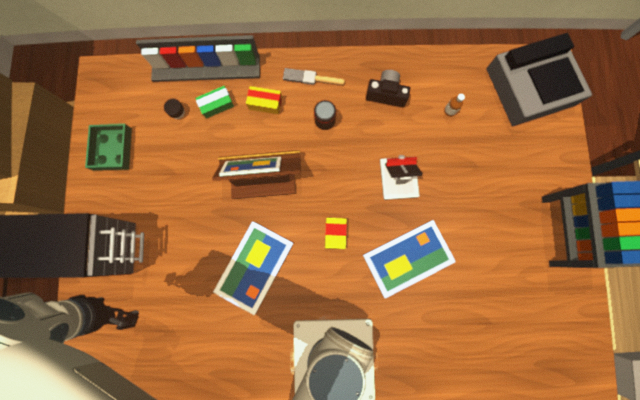

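The block leans on the stand at left (top: columns 214–301, row ~165; side: ~(245,260)). The easel is at top (402,170), the lens at (325,113) and the film box at (336,233). The two large prints lying flat are look-alikes. I'll zoom in on both stands.

Run:
```python
import cv2,numpy as np
t=cv2.imread("pics/top0.png");s=cv2.imread("pics/side0.png")
a=cv2.resize(t[140:205,205:435-70],None,fx=5,fy=5,interpolation=cv2.INTER_CUBIC)[:, :800]
a=cv2.resize(t[140:205,205:310],(735,455),interpolation=cv2.INTER_CUBIC) # x7
b=cv2.resize(t[150:205,370:430],(0,0),fx=5,fy=5,interpolation=cv2.INTER_CUBIC)
cv2.imwrite("pics/c1.png",a)
c=cv2.resize(s[190:330,185:320],(0,0),fx=4,fy=4,interpolation=cv2.INTER_CUBIC) #540x560
d=cv2.resize(s[100:175,320:395],(0,0),fx=3.4,fy=3.4,interpolation=cv2.INTER_CUBIC) #255
o=np.zeros((560,800,3),np.uint8);o[:,:540]=c;o[:255,540:795]=d;
b=cv2.resize(t[150:205,370:430],(0,0),fx=4.2,fy=4.2,interpolation=cv2.INTER_CUBIC);o[300:300+b.shape[0],540:540+b.shape[1]]=b
cv2.imwrite("pics/c2.png",o)
```

```text
(no output)
```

View pics/c1.png

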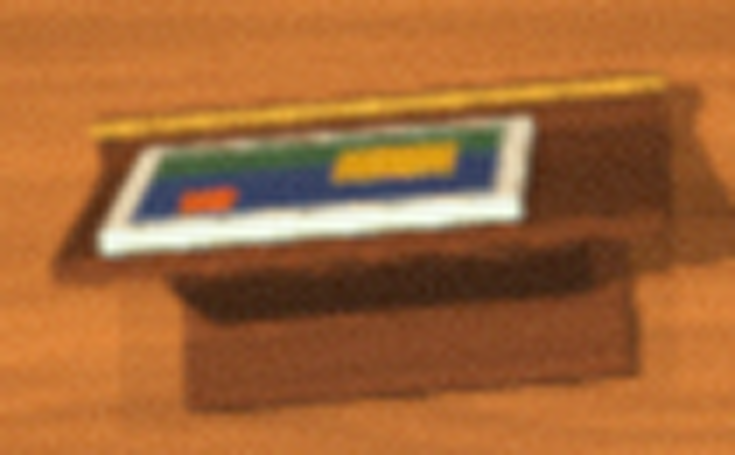

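View pics/c2.png

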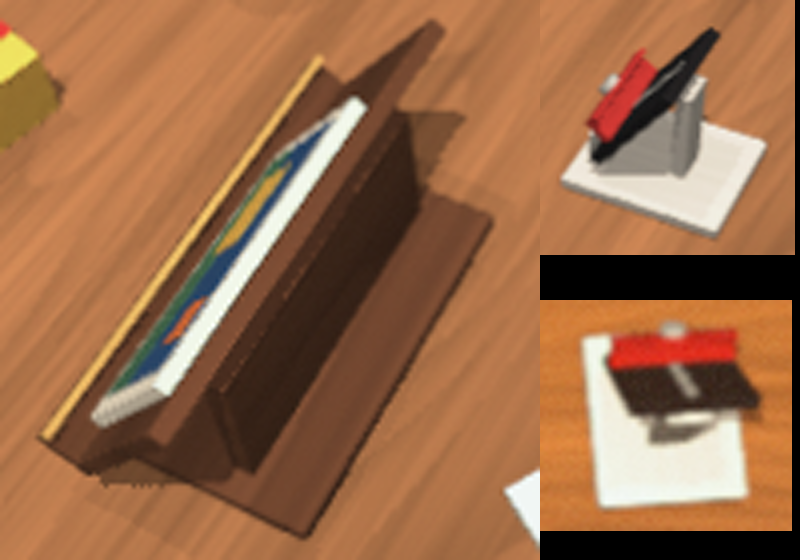

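```bash
cat > h.py <<'E'
import numpy as np
from scipy.optimize import least_squares
from scipy.spatial.transform import Rotation as Ro
CAM={}
def load(arm,names=("side","top")):
    for n in names: CAM[n]=arm.camera(n)
def proj(n,X):
    c=CAM[n];p=np.asarray(c["R"])@np.asarray(X,float)+c["t"];u=p[:2]/p[2];u=u*(1+c["k1"]*u@u)
    return np.array([c["fx"]*u[0]+c["cx"],c["fy"]*u[1]+c["cy"]])
a=np.radians(35);C,S=np.cos(a),np.sin(a)
def pt(P,l): # P=(X,Y,psi) corner at z=40; l=local slope frame
    n=np.array([np.cos(P[2]),np.sin(P[2]),0]);y=np.array([-n[1],n[0],0]);k=np.array([0,0,1.])
    return np.array([P[0],P[1],40])+l[0]*(C*n+S*k)+l[1]*y+l[2]*(-S*n+C*k)
E
python3 - <<'E'
from rig import arm
from h import *
load(arm)
st=[("top",(20,125,6),(218.1,158.6)),("top",(20,-125,6),(299.7,151.9)),("top",(-7,125,108),(212.9,178.6)),
("side",(20,125,6),(196.3,299.3)),("side",(20,-125,6),(265,204.5)),("side",(-5,-125,108),(294.3,196.3)),("side",(-7,125,108),(226.3,300))]
f=lambda P:np.concatenate([proj(c,pt(P,l))-px for c,l,px in st])
r=least_squares(f,[500,180,0.]);print("stand",r.x,np.round(r.fun,1))
P=r.x
ph=[("top",(8,85,0),(226.4,161.4)),("top",(8,-85,0),(281.1,157.1)),("top",(0,-85,100),(280,171.7)),("top",(0,85,100),(219.3,176.4)),("side",(0,85,100),(227,289.3)),("side",(0,-85,100),(276.3,216.3))]
g=lambda d:np.concatenate([proj(c,pt(P,(l[0]+d[1],l[1]+d[0],l[2])))-px for c,l,px in ph])
r=least_squares(g,[0,0.]);print("photo",r.x,np.round(r.fun,1))
ea=[("top",(-9,-45,90),(421.9,173.8)),("top",(-9,45,90),(392.6,176.7)),("side",(-5,-45,90),(372.1,109.4))]
le=[("top",(22,45,6),(387.1,160)),("top",(22,-45,6),(416.9,157.6)),("side",(22,-45,6),(350.9,115.3)),("side",(22,45,3),(335.6,138.2))]
g=lambda P:np.concatenate([proj(c,pt(P,l))-px for c,l,px in ea]+[proj(c,pt(P,(l[0],l[1],l[2]+P[3])))-px for c,l,px in le])
r=least_squares(g,[500,-150,0.,15]);print("easel",r.x,np.round(r.fun,1))
for q in("lens","film_box_low"):
    for n in ("top","side"):
        d=arm.find_in(n,q)[0]["at"] if arm.find_in(n,q) else None
        if d: 
            px=np.array([d[0]*640,d[1]*400]); r=least_squares(lambda w:proj(n,[w[0],w[1],18 if q!="lens" else 60])-px,[450,0]);print(q,n,r.x)
E
```

```text
stand [5.97505164e+02 2.09834927e+02 6.25646874e-02] [-0.3  0.   0.  -0.3 -0.6  1.2  0.2 -0.4 -0.  -0.5  0.5 -0.9 -0.9  0.4]
photo [19.48978702 -0.80348881] [-0.8 -0.1 -0.3 -0.5 -0.8 -0.7  0.3 -0.3  0.8 -0.5  0.6  0.4]
easel [ 5.78738777e+02 -2.19153663e+02  6.70491867e-02  1.70045821e+01] [ 0.8  2.1 -1.1  1.9 -0.3 -0.6 -0.3  0.4 -0.2  0.2 -1.8 -0.6 -0.9 -2.5]
lens top [739.28013977  15.58091253]
lens side [728.05882022  18.38153942]
film_box_low top [372.05562725 -23.09284695]
film_box_low side [373.38936825 -13.54603454]
```

```bash
cat >> h.py <<'E'
ST=[597.5,209.8,.0626]; EA=[578.7,-219.2,.067]
def frame(P,sgn=1,tilt=35):
    t=np.radians(tilt);n=np.array([np.cos(P[2]),np.sin(P[2]),0]);k=np.array([0,0,1.])
    z=np.sin(t)*n-np.cos(t)*k; y=sgn*(np.cos(t)*n+np.sin(t)*k)
    return np.c_[np.cross(y,z),y,z]
def go(arm,P,l,sgn=1,tilt=35,show=True):
    s=arm.state();R0=Ro.from_rotvec(s["orientation"]).as_matrix()
    R1=frame(P,sgn,tilt);X=pt(P,l)
    w=np.degrees(Ro.from_matrix(R0.T@R1).as_rotvec());d=R0.T@(X-s["ee_pos"])
    if show: print("target",np.round(X,1),"rot",np.round(w,2),"shift_m",np.round(d/1000,4),"|rot|",round(np.linalg.norm(w),1),"|d|",round(np.linalg.norm(d),1))
    return w,d
def loc(arm,P):
    X=arm.state()["ee_pos"]-np.array([P[0],P[1],40]);n=np.array([np.cos(P[2]),np.sin(P[2]),0]);y=np.array([-n[1],n[0],0]);k=np.array([0,0,1.])
    return np.round([X@(C*n+S*k),X@y,X@(-S*n+C*k)],1)
E
python3 - <<'E'
from rig import arm
from h import *
for s in (1,-1): go(arm,ST,(40,-95,170),s)
print(Ro.from_rotvec(arm.state()["orientation"]).as_matrix().round(2))
E
```

```text
target [538.8 110.9 202.2] rot [-30.93 -20.31  64.42] shift_m [-4.693e-01 -2.629e-01 -3.000e-04] |rot| 74.3 |d| 538.0
target [538.8 110.9 202.2] rot [  22.64  -34.48 -109.33] shift_m [-4.693e-01 -2.629e-01 -3.000e-04] |rot| 116.8 |d| 538.0
[[-0.94  0.34 -0.  ]
 [ 0.34  0.94 -0.  ]
 [ 0.   -0.   -1.  ]]
```

>>> arm_command(series=[[[-30.93,-20.31,64.42,-0.4693,-0.2629,0,0],[-30.93,-20.31,64.42,-0.4693,-0.2629,0,0],[-30.93,-20.31,64.42,-0.4693,-0.2629,0,0],[-30.93,-20.31,64.42,-0.4693,-0.2629,0,0],[-30.93,-20.31,64.42,-0.4693,-0.2629,0,0],[-30.93,-20.31,64.42,-0.4693,-0.2629,0,0],[-30.93,-20.31,64.42,-0.4693,-0.2629,0,0],[-30.93,-20.31,64.42,-0.4693,-0.2629,0,0]]])

```text
time_s: 2.1
ee_pos: [449.2, 213.4, 202.6]
orientation: [1.756, 2.038, 0.579]
ft_force: [0.8, 0.5, 0.4]
width: -0.002
grip_force: 0.0
```

Run:
```python
from rig import arm
from h import *
go(arm,ST,(40,-95,170)); print(arm.state(),loc(arm,ST))
```

```text
target [538.8 110.9 202.2] rot [-2.07 -1.43  4.49] shift_m [-0.114   0.0607  0.0429] |rot| 5.1 |d| 136.1
{'time_s': 2.1, 'q': array([ 0.36639145, -0.17530521, -0.61326462,  0.5741667 , -0.14035112,
        1.74849021]), 'qvel': array([-0.95751142, -0.14033756, -0.48911441, -1.02345464, -0.02486291,
        0.38812225]), 'joint_efforts': array([  8.14437211, -23.97326231,  38.40974092,  -1.56343549,
        -0.48360452,  -0.70189247]), 'ee_pos': array([449.22380037, 213.35654128, 202.62310316]), 'orientation': array([1.75584426, 2.03781169, 0.57913473]), 'ft_force': array([0.79129948, 0.52516425, 0.40855259]), 'torque': array([-0.04366993,  0.44522494,  0.02365175]), 'grip_force': 0.0, 'width': -0.0017066364256418272} [-27.8  12.8 218. ]
```

>>> arm_command(series=[[[0,0,0,0,0,0,0],[0,0,0,0,0,0,0],[0,0,0,0,0,0,0]]])

```text
time_s: 2.4
ee_pos: [448.3, 215.9, 202.2]
orientation: [1.751, 2.047, 0.576]
ft_force: [-0.7, 0.2, -0.5]
width: -0.001
grip_force: 0.0
```

Run:
```python
from rig import arm
from h import *
print(loc(arm,ST),arm.state()["qvel"].round(3));go(arm,ST,(30,-95,110));go(arm,ST,(25,-95,60))
```

```text
[-28.7  15.4 218.1] [ 0.018  0.004  0.006 -0.003 -0.001  0.001]
target [565.  112.6 147.3] rot [-2.32 -1.57  4.88] shift_m [-0.118   0.0532  0.1027] |rot| 5.6 |d| 165.2
target [589.5 114.1 103.5] rot [-2.32 -1.57  4.88] shift_m [-0.1191  0.0502  0.1528] |rot| 5.6 |d| 200.1
```

>>> arm_command(series=[[[-2.32,-1.57,4.88,-0.1164,0.0608,0.0427,0],[-2.32,-1.57,4.88,-0.1164,0.0608,0.0427,0],[-2.32,-1.57,4.88,-0.1164,0.0608,0.0427,0],[-2.32,-1.57,4.88,-0.118,0.0552,0.1027,0],[-2.32,-1.57,4.88,-0.1191,0.0502,0.1528,0],[-2.32,-1.57,4.88,-0.1191,0.0502,0.1528,0],[-2.32,-1.57,4.88,-0.1191,0.0502,0.1528,0],[-2.32,-1.57,4.88,-0.1191,0.0502,0.1528,0]]])

```text
time_s: 3.2
ee_pos: [589.7, 114.4, 104.6]
orientation: [1.818, 1.937, 0.612]
ft_force: [-0.2, 0.6, 0.0]
width: 0.001
grip_force: 0.0
```

Run:
```python
from rig import arm
from h import *
print(loc(arm,ST),arm.state()["qvel"].round(3),arm.state()["ft_force"]);go(arm,ST,(18,-95,50))
load(arm);import cv2
o=np.zeros((480,800,3),np.uint8)
o[:,:400]=cv2.resize(CAM["side"]["pixels"][180:300,200:300],(400,480),interpolation=2)
o[:320,400:]=cv2.resize(CAM["top"]["pixels"][130:170+10,215:315-0][:40],(400,160),interpolation=2).repeat(2,0)[:320] if 0 else cv2.resize(CAM["top"]["pixels"][120:200,215:315],(400,320),interpolation=2)
cv2.imwrite("pics/p1.png",o[:,:,::-1])
```

```text
[ 25.8 -94.7  60.8] [-0.003 -0.03   0.006 -0.005  0.001  0.001] [-0.19908042  0.62251968  0.03374086]
target [589.5 114.1  91.3] rot [ 0.07 -0.02  0.02] shift_m [-0.0003 -0.0078  0.0108] |rot| 0.1 |d| 13.4
```

View pics/p1.png

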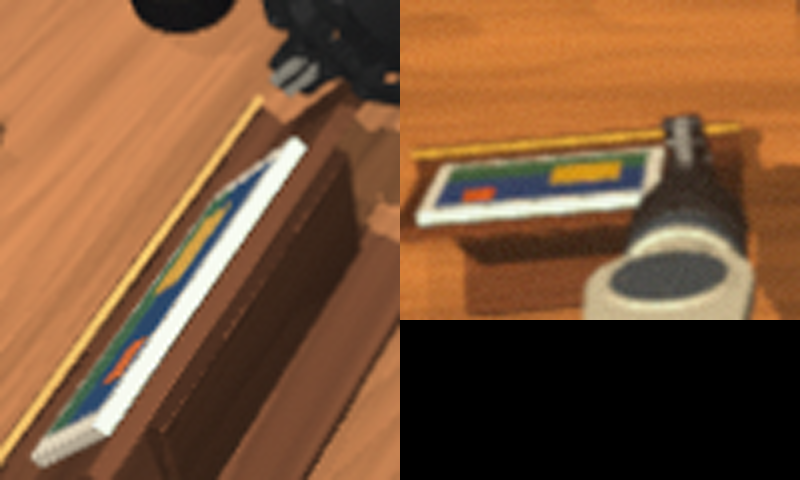

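The shut fingers (top crop ~(685,130)) stand in front of the board just right of the block. Next I feel for the face.

>>> arm_command(series=[[[0,0,0,0,-0.004,0.0108,0],[0,0,0,0,-0.0078,0.0108,0],[0,0,0,0,-0.0088,0.0108,0],[0,0,0,0,-0.0098,0.0108,0]]])

```text
time_s: 3.7
ee_pos: [587.7, 113.3, 89.8]
orientation: [1.82, 1.935, 0.612]
ft_force: [-0.9, -0.1, 0.7]
width: 0.001
grip_force: 0.0
```

>>> arm_command(series=[[[0,0,0,0,-0.001,0,0],[0,0,0,0,-0.002,0,0]]])

```text
time_s: 3.9
ee_pos: [586.2, 113.0, 88.1]
orientation: [1.82, 1.935, 0.611]
ft_force: [-0.5, 0.2, 0.3]
width: 0.0
grip_force: 0.0
```

>>> arm_command(series=[[[0,0,0,0,-0.001,0,0],[0,0,0,0,-0.0015,0,0]]])

```text
time_s: 4.1
ee_pos: [586.1, 113.0, 88.0]
orientation: [1.819, 1.933, 0.613]
ft_force: [3.1, 0.8, 4.4]
width: 0.002
grip_force: 2.7
```

>>> arm_command(series=[[[0,0,0,0,0.003,0,0],[0,0,0,0.005,0.003,0,0],[0,0,0,0.009,0.003,0,0],[0,0,0,0.013,0.003,0,0],[0,0,0,0.016,0.003,0,0],[0,0,0,0.019,0.003,0,0],[0,0,0,0.022,0.003,0,0],[0,0,0,0.025,0.003,0,0]]])

```text
time_s: 4.9
ee_pos: [585.8, 138.3, 88.5]
orientation: [1.821, 1.935, 0.61]
ft_force: [0.3, -1.1, 0.5]
width: -0.0
grip_force: 0.4
```

>>> arm_command(series=[[[0,0,0,0.003,0,0,0],[0,0,0,0.006,0,0,0],[0,0,0,0.009,0,0,0],[0,0,0,0.012,0,0,0],[0,0,0,0.015,0,0,0],[0,0,0,0.018,0,0,0],[0,0,0,0.021,0,0,0],[0,0,0,0.024,0,0,0]]])

```text
time_s: 5.7
ee_pos: [584.4, 162.3, 88.5]
orientation: [1.821, 1.935, 0.611]
ft_force: [0.3, 0.4, 0.1]
width: 0.001
grip_force: 0.4
```

Run:
```python
from rig import arm
from h import *
print(loc(arm,ST),arm.state()["ft_force"])
load(arm);import cv2
o=np.zeros((480,800,3),np.uint8)
o[:,:400]=cv2.resize(CAM["side"]["pixels"][190:310,185:285],(400,480),interpolation=2)
o[:320,400:]=cv2.resize(CAM["top"]["pixels"][120:200,205:305],(400,320),interpolation=2)
cv2.imwrite("pics/p2.png",o[:,:,::-1])
```

```text
[ 14.6 -46.6  48.9] [0.2864721  0.36227658 0.10832898]
```

View pics/p2.png

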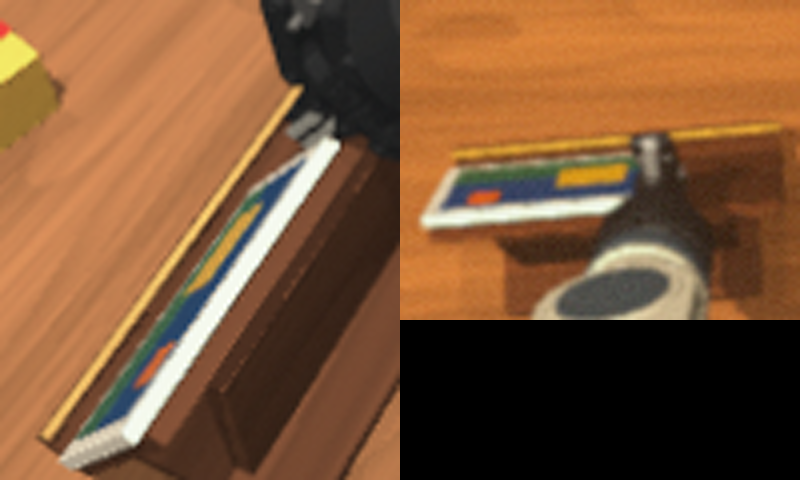

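The block is sliding upright; its left end (top crop (422,225)) is about at the stand's edge. I keep pushing.

>>> arm_command(series=[[[0,0,0,0.003,0,0,0],[0,0,0,0.006,0,0,0],[0,0,0,0.009,0,0,0],[0,0,0,0.012,0,0,0],[0,0,0,0.015,0,0,0],[0,0,0,0.018,0,0,0],[0,0,0,0.021,0,0,0],[0,0,0,0.024,0,0,0]]])

```text
time_s: 6.6
ee_pos: [583.0, 186.2, 88.5]
orientation: [1.821, 1.935, 0.611]
ft_force: [-0.2, -1.6, 0.8]
width: -0.007
grip_force: 0.7
```

>>> arm_command(series=[[[0,0,0,0.003,0,0,0],[0,0,0,0.006,0,0,0],[0,0,0,0.009,0,0,0],[0,0,0,0.012,0,0,0],[0,0,0,0.015,0,0,0],[0,0,0,0.018,0,0,0],[0,0,0,0.021,0,0,0],[0,0,0,0.021,0,0,0]]])

```text
time_s: 7.4
ee_pos: [581.5, 207.5, 88.4]
orientation: [1.82, 1.936, 0.611]
ft_force: [0.2, 0.6, 0.3]
width: 0.0
grip_force: 0.0
```

Run:
```python
from rig import arm
from h import *
print(loc(arm,ST),arm.state()["ft_force"])
load(arm);import cv2
o=np.zeros((560,800,3),np.uint8)
o[:,:400]=cv2.resize(CAM["side"]["pixels"][190:330,170:270],(400,560),interpolation=2)
o[:320,400:]=cv2.resize(CAM["top"]["pixels"][130:210,190:290],(400,320),interpolation=2)
cv2.imwrite("pics/p3.png",o[:,:,::-1])
for y in (90,95,100,105): print(y,[proj(c,pt(ST,(0,y+e,100))).round(1).tolist() for c in("top","side") for e in(85,-85)],[proj(c,pt(ST,(8,y+e,0))).round(1).tolist() for c in("top",) for e in(85,-85)])
```

```text
[14.6 -1.3 48.9] [0.17262679 0.56788112 0.30566248]
90 [[195.0, 178.0], [254.4, 172.9], [203.1, 324.3], [257.7, 244.1]] [[202.8, 163.1], [257.8, 158.3]]
95 [[193.3, 178.2], [252.7, 173.0], [201.3, 327.0], [256.3, 246.2]] [[201.2, 163.2], [256.2, 158.4]]
100 [[191.6, 178.3], [250.9, 173.2], [199.5, 329.7], [254.8, 248.3]] [[199.6, 163.4], [254.6, 158.6]]
105 [[189.8, 178.5], [249.2, 173.3], [197.6, 332.4], [253.4, 250.4]] [[198.0, 163.5], [252.9, 158.7]]
```

View pics/p3.png

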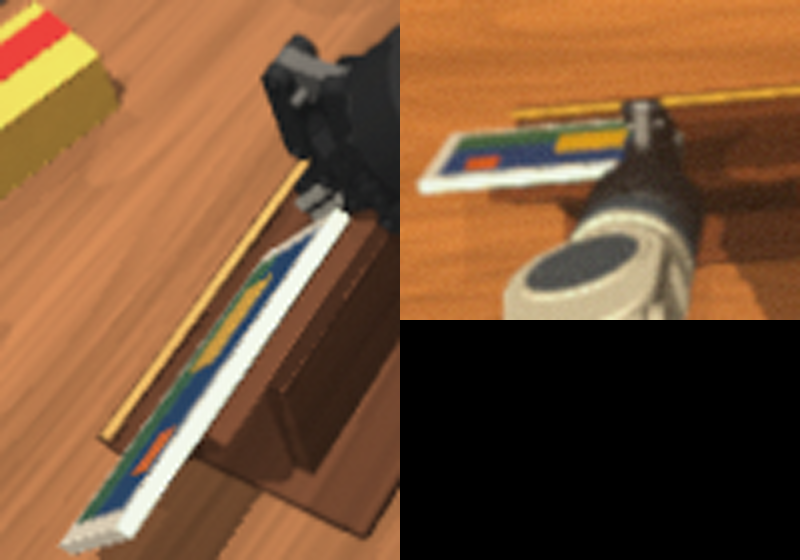

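The overhang is about 50 mm (block end at top crop (418,190)) and the block sits flat. I push slightly more, then retract and open.

>>> arm_command(series=[[[0,0,0,0.003,0,0,0],[0,0,0,0.006,0,0,0],[0,0,0,0.006,0,0,0],[0,0,0,-0.004,0,0,0],[0,0,0,-0.01,0.01,-0.04,0],[0,0,0,-0.01,0.015,-0.085,0],[0,0,0,0.02,0.015,-0.1,0],[0,0,0,0.065,0,-0.1,0.05]]])

```text
time_s: 8.3
ee_pos: [522.5, 267.7, 175.6]
orientation: [1.821, 1.926, 0.619]
ft_force: [0.8, -0.3, -0.3]
width: 0.155
grip_force: 0.0
```

>>> arm_command(series=[[[0,0,0,0.045,-0.006,0,0.05],[0,0,0,0.09,-0.012,0,0.05],[0,0,0,0.1,-0.012,0,0.05],[0,0,0,0.1,-0.012,0,0.05],[0,0,0,0.1,-0.012,0,0.05]]])

```text
time_s: 8.8
ee_pos: [504.5, 366.7, 163.2]
orientation: [1.821, 1.935, 0.609]
ft_force: [-0.3, 0.3, -0.8]
width: 0.584
grip_force: 0.0
```

Run:
```python
from rig import arm
from h import *
s=arm.state();print(loc(arm,ST),s["ft_force"],s["width"],s["qvel"].round(2),s["q"].round(2))
go(arm,ST,(2.7,164,56))
load(arm);import cv2
o=np.zeros((560,800,3),np.uint8)
o[:,:400]=cv2.resize(CAM["side"]["pixels"][200:340,160:260],(400,560),interpolation=2)
o[:320,400:]=cv2.resize(CAM["top"]["pixels"][130:210,180:280],(400,320),interpolation=2)
cv2.imwrite("pics/p4.png",o[:,:,::-1])
```

```text
[  2.7 162.4 148.5] [-0.34378535  0.28136943 -0.79096158] 0.5840375842124202 [-0.02 -0.01 -0.01  0.   -0.    0.  ] [ 0.66  0.12 -0.46  0.47 -0.33  2.08]
target [557.4 371.6  87.4] rot [-0.01  0.08 -0.06] shift_m [0.0018 0.     0.0925] |rot| 0.1 |d| 92.5
```

View pics/p4.png

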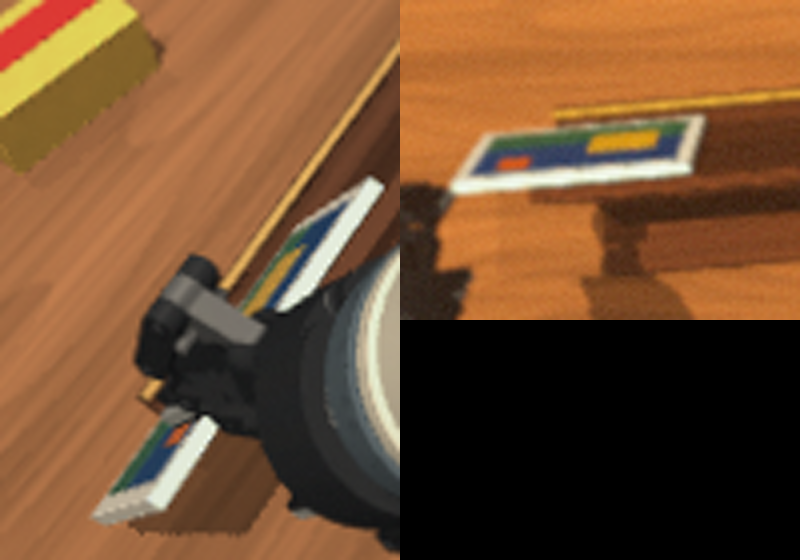

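The block rests with its left end out at top crop (453,190), about 55 mm past the stand. The open gripper is right above that end, so I go down along the slope.

>>> arm_command(series=[[[0,0,0,0.001,0,0.03,0.05],[0,0,0,0.001,0,0.06,0.05],[0,0,0,0.001,0,0.0925,0.05],[0,0,0,0.001,0,0.0925,0.05],[0,0,0,0.001,0,0.0925,0.05]]])

```text
time_s: 9.4
ee_pos: [557.7, 370.2, 87.5]
orientation: [1.823, 1.934, 0.608]
ft_force: [-0.7, -0.1, 0.2]
width: 0.589
grip_force: 0.0
```

>>> arm_command(series=[[[0,0,0,0,0,0,0.02],[0,0,0,0,0,0,0.015],[0,0,0,0,0,0,0.012],[0,0,0,0,0,0,0.012]]])

```text
time_s: 9.8
ee_pos: [557.3, 372.0, 88.6]
orientation: [1.82, 1.935, 0.612]
ft_force: [-0.5, -0.0, -0.1]
width: 0.143
grip_force: 0.0
```

Run:
```python
from rig import arm
from h import *
s=arm.state();print(loc(arm,ST),s["ft_force"],s["width"]*85.4,s["grip_force"],s["torque"])
```

```text
[  3.4 164.4  57. ] [-0.50814038 -0.01768077 -0.14015077] 12.194472491431961 0.0 [-0.03781249  0.59084055 -0.01064922]
```

>>> arm_command(series=[[[0,0,0,0,0,0,0.008],[0,0,0,0,0,0,0.004],[0,0,0,0,0,0,0],[0,0,0,0,0,0,0],[0,0,0,0,0,0,0]]])

```text
time_s: 10.3
ee_pos: [557.6, 372.3, 88.5]
orientation: [1.82, 1.935, 0.612]
ft_force: [-2.9, 2.2, 5.8]
width: 0.076
grip_force: 60.5
```

Run:
```python
from rig import arm
from h import *
s=arm.state();print(loc(arm,ST),s["ft_force"],s["width"]*85.4,s["grip_force"],s["torque"])
```

```text
[  3.5 164.7  56.7] [-2.90903829  2.16306679  5.796762  ] 6.476943835381864 60.54635167121887 [0.16285547 0.36260675 0.07132587]
```

>>> arm_command(series=[[[0,0,0,0,0.002,-0.004,0],[0,0,0,0,0.004,-0.01,0],[0,0,0,0,0.006,-0.02,0],[0,0,0,0,0.008,-0.035,0],[0,0,0,0,0.012,-0.055,0],[0,0,0,0,0.015,-0.08,0],[0,0,0,0,0.015,-0.08,0],[0,0,0,0,0.015,-0.08,0]]])

```text
time_s: 11.1
ee_pos: [523.7, 369.9, 162.6]
orientation: [1.82, 1.935, 0.612]
ft_force: [-0.8, -0.0, -1.6]
width: 0.071
grip_force: 59.5
```

Run:
```python
from rig import arm
from h import *
s=arm.state();print(loc(arm,ST),s["ft_force"],s["width"]*85.4,s["grip_force"],s["torque"])
load(arm);import cv2
o=np.zeros((560,800,3),np.uint8)
o[:,:400]=cv2.resize(CAM["side"]["pixels"][180:320,190:290],(400,560),interpolation=2)
o[:320,400:]=cv2.resize(CAM["top"]["pixels"][140:220,180:280],(400,320),interpolation=2)
cv2.imwrite("pics/p5.png",o[:,:,::-1])
go(arm,EA,(20,66,110))
```

```text
[ 18.2 164.4 136.9] [-0.79706499 -0.02718546 -1.61436995] 6.0854786548396955 59.53175961971283 [ 0.03421971  0.74538875 -0.00777459]
target [ 527.7 -156.5  141.6] rot [-0.04  0.23 -0.27] shift_m [-5.252e-01 -3.420e-02  1.000e-04] |rot| 0.4 |d| 526.3
```

View pics/p5.png

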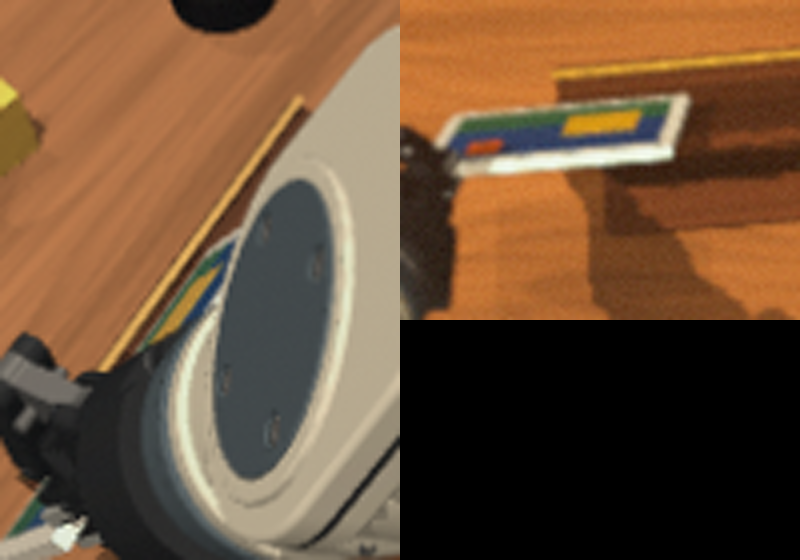

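The block is lifted and hangs parallel to the stand, with its right end at top crop (690,97). Next I refine its offset in the grip and the easel pose numerically.

Run:
```python
from rig import arm
from h import *
import cv2
load(arm,("top",)); CAM["side"]=arm.camera("side")
def row(n,X,Y): return X
# block right end corners y'
for l,px in [((22.2,0,80.2),(252.5,164.25)),((14.2,0,180.2),(248,179.6)),((22.2,0,80.2),None)]:
    if px is None: continue
    r=least_squares(lambda w:proj("top",pt(ST,(l[0],w[0],l[2]+w[1])))-px,[0,0]);print("right end y'",r.x)
r=least_squares(lambda w:proj("top",pt(ST,(20+w[1],w[0],6)))-(218.25,158.75),[0,0]);print("lip end",r.x)
for n,(u,v) in {"top":(402,162),"side":(345,125)}.items():
    im=CAM[n]["pixels"].astype(int);m=np.zeros(im.shape[:2],np.uint8)
    w=im[v-25:v+25,u-30:u+30];m=((w[...,0]>120)&(w[...,1]<60)&(w[...,2]<60)).astype(np.uint8)
    k,lab,stt,cen=cv2.connectedComponentsWithStats(m);i=1+np.argmax(stt[1:,4])
    ys,xs=np.nonzero(lab==i);c=cv2.boxPoints(cv2.minAreaRect(np.c_[xs,ys].astype(np.float32)))
    print(n,stt[i,4],"centroid",cen[i]+[u-30,v-25],"box",(c+[u-30,v-25]).round(1).tolist())
    for s in(0,10,17,25): print(s,[proj(n,pt(EA,(a_,y,s+z))).round(1).tolist() for a_,y,z in((22,45,6),(22,-45,6),(22,45,-4),(22,-45,-4),(0,45,0),(0,-45,0))])
im=CAM["top"]["pixels"];w=im[150:205,375:430].min(2).astype(int)
for r_ in range(38,48,3): print(r_+150,"white",[375+int(x) for x in np.nonzero(w[r_]>150)[0][[0,-1]]])
```

```text
right end y' [8.46466719 8.6954325 ]
right end y' [10.30170568  1.54494012]
lip end [123.71191277  -0.43600941]
top 189 centroid [401.01587302 161.68253968] box [[385.5, 158.7], [414.9, 156.5], [415.5, 164.0], [386.1, 166.2]]
0 [[385.7, 158.5], [415.2, 155.9], [385.0, 157.3], [414.3, 154.8], [385.3, 164.6], [414.4, 162.0]]
10 [[386.3, 159.6], [416.0, 157.0], [385.7, 158.5], [415.2, 155.9], [386.0, 165.7], [415.3, 163.2]]
17 [[386.8, 160.4], [416.7, 157.8], [386.1, 159.2], [415.8, 156.7], [386.4, 166.6], [415.9, 164.0]]
25 [[387.4, 161.3], [417.4, 158.7], [386.7, 160.2], [416.5, 157.6], [387.0, 167.5], [416.7, 164.9]]Traceback (most recent call last):
  File "<stdin>", line 14, in <module>
    return _wrapfunc(a, 'argmax', axis=axis, out=out, **kwds)
    return bound(*args, **kwds)
ValueError: attempt to get argmax of an empty sequence
```

>>> arm_command(series=[[[0,0,0,0,0.02,-0.03,0],[0,0,0,-0.03,0.034,-0.05,0],[0,0,0,-0.07,0.034,-0.05,0],[0,0,0,-0.11,0.034,-0.05,0],[0,0,0,-0.15,0.034,-0.05,0],[0,0,0,-0.19,0.03,-0.05,0],[0,0,0,-0.23,0.025,-0.05,0],[0,0,0,-0.27,0.02,-0.05,0]]])

```text
time_s: 12.1
ee_pos: [527.5, 97.9, 213.5]
orientation: [1.821, 1.936, 0.61]
ft_force: [0.9, -0.5, -1.5]
width: 0.072
grip_force: 59.5
```

>>> arm_command(series=[[[0,0,0,-0.04,-0.004,0,0],[0,0,0,-0.08,-0.008,0,0],[0,0,0,-0.12,-0.012,0,0],[0,0,0,-0.16,-0.016,0,0],[0,0,0,-0.2,-0.02,0,0],[0,0,0,-0.225,-0.025,0,0],[0,0,0,-0.235,-0.03,0,0],[0,0,0,-0.235,-0.03,0,0]]])

```text
time_s: 12.9
ee_pos: [517.1, -137.8, 195.7]
orientation: [1.825, 1.934, 0.609]
ft_force: [-0.7, 0.7, -0.6]
width: 0.071
grip_force: 59.5
```

>>> arm_command(series=[[[0,0,0,0,0,0,0],[0,0,0,0,0,0,0]]])

```text
time_s: 13.1
ee_pos: [517.8, -135.4, 197.0]
orientation: [1.82, 1.936, 0.611]
ft_force: [0.7, 0.3, -1.5]
width: 0.069
grip_force: 59.5
```

Run:
```python
from rig import arm
from h import *
s=arm.state();print(loc(arm,EA),s["ft_force"],s["width"]*85.4,s["grip_force"],s["torque"],s["qvel"].round(2),s["q"].round(2))
go(arm,EA,(12,70,105));go(arm,EA,(7,70,95))
```

```text
[ 44.9  87.7 160.2] [ 0.6614163   0.31467437 -1.49014805] 5.851463309088627 59.533692598342896 [0.0925717  0.75426974 0.00807138] [ 0.01 -0.    0.   -0.    0.   -0.  ] [-0.65 -0.11 -0.58  0.61  0.38  0.96]
target [ 523.7 -152.7  132.9] rot [ 0.02  0.14 -0.24] shift_m [-0.0176 -0.0328  0.0553] |rot| 0.3 |d| 66.7
target [ 525.4 -152.6  121.8] rot [ 0.02  0.14 -0.24] shift_m [-0.0176 -0.0379  0.0653] |rot| 0.3 |d| 77.5
```

>>> arm_command(series=[[[0,0,-0.2,-0.01,-0.015,0.028,0],[0,0,-0.2,-0.0176,-0.0328,0.0553,0],[0,0,-0.2,-0.0176,-0.0328,0.0553,0],[0,0,-0.2,-0.0176,-0.0379,0.0653,0],[0,0,-0.2,-0.0176,-0.0379,0.0653,0],[0,0,-0.2,-0.0176,-0.0379,0.0653,0]]])

```text
time_s: 13.7
ee_pos: [525.7, -153.2, 123.2]
orientation: [1.815, 1.938, 0.61]
ft_force: [0.8, -0.0, -1.2]
width: 0.071
grip_force: 59.6
```

Run:
```python
from rig import arm
from h import *
import cv2
s=arm.state();l=loc(arm,EA);print(l,s["ft_force"])
load(arm)
im=CAM["top"]["pixels"].astype(int)
m=(im.min(2)>130)&(im.max(2)-im.min(2)<60)
sub=m[150:200,385:450]
for r in range(50):
    x=np.nonzero(sub[r])[0]
    if len(x): print(150+r,385+x.min(),385+x.max(),end="; ")
print()
b=l[2]-56.7
for c in(68,70): print(c,[proj("top",pt(EA,(l[0]+a_,l[1]-c-85,b+z))).round(1).tolist() for a_,z in((4,0),(4,100),(-4,100))])
cv2.imwrite("pics/e1.png",cv2.resize(CAM["top"]["pixels"][140:210,370:450],(640,560),interpolation=2)[:,:,::-1])
```

```text
[ 8.  69.4 95.9] [ 0.75277246 -0.00836594 -1.16225972]
156 400 402; 157 400 403; 159 385 386; 160 385 386; 161 385 386; 162 385 385; 163 385 431; 164 431 432; 165 431 434; 166 432 434; 167 433 435; 168 434 435; 169 435 436; 170 435 437; 171 436 438; 172 437 439; 173 433 441; 174 393 441; 175 394 441; 176 394 441; 177 393 438; 178 394 427; 179 394 417; 180 399 416; 181 409 415; 182 409 416; 183 406 417; 184 402 417; 185 403 417; 186 404 417; 187 406 417; 188 407 417; 189 408 418; 190 409 418; 191 410 418; 192 411 418; 193 411 418; 194 412 418; 195 413 418; 196 413 418; 
68 [[430.9, 161.7], [442.1, 174.4], [441.9, 177.1]]
70 [[431.6, 161.6], [442.8, 174.3], [442.6, 177.0]]
```

>>> arm_command(series=[[[0,0,0,0,-0.001,0.005,0],[0,0,0,0,-0.001,0.007,0],[0,0,0,0,-0.001,0.009,0],[0,0,0,0,-0.001,0.011,0]]])

```text
time_s: 14.2
ee_pos: [530.9, -153.5, 112.1]
orientation: [1.817, 1.938, 0.609]
ft_force: [-0.2, -1.2, -1.1]
width: 0.071
grip_force: 59.5
```

>>> arm_command(series=[[[0,0,0,0,0,0.0015,0],[0,0,0,0,0,0.003,0],[0,0,0,0,0,0.0045,0]]])

```text
time_s: 14.5
ee_pos: [533.5, -153.3, 108.4]
orientation: [1.817, 1.938, 0.61]
ft_force: [0.3, 0.1, -0.5]
width: 0.075
grip_force: 59.5
```

>>> arm_command(series=[[[0,0,0,0,0,0.0015,0],[0,0,0,0,0,0.003,0]]])

```text
time_s: 14.7
ee_pos: [535.1, -153.2, 106.0]
orientation: [1.817, 1.938, 0.61]
ft_force: [-0.1, 0.4, -1.1]
width: 0.075
grip_force: 59.5
```

>>> arm_command(series=[[[0,0,0,0,0,0.001,0],[0,0,0,0,0,0.002,0]]])

```text
time_s: 14.9
ee_pos: [536.3, -152.6, 105.0]
orientation: [1.816, 1.938, 0.611]
ft_force: [-16.6, 6.0, 20.8]
width: 0.076
grip_force: 63.3
```

>>> arm_command(series=[[[0,0,0,0,0,-0.0012,0],[0,0,0,0,0,-0.0012,0]]])

```text
time_s: 15.1
ee_pos: [535.6, -153.2, 105.7]
orientation: [1.817, 1.938, 0.609]
ft_force: [-1.1, 0.1, -0.2]
width: 0.073
grip_force: 59.8
```

Run:
```python
from rig import arm
from h import *
s=arm.state();print(loc(arm,EA),s["ft_force"],s["torque"],s["grip_force"])
```

```text
[ 6.  68.7 75.9] [-1.10231688  0.08321392 -0.15826308] [0.11399239 0.72248748 0.02435112] 59.77164924144745
```

>>> arm_command(series=[[[0,0,0,0,-0.001,0,0],[0,0,0,0,-0.002,0,0]]])

```text
time_s: 15.3
ee_pos: [534.9, -153.3, 105.2]
orientation: [1.814, 1.937, 0.612]
ft_force: [5.8, 4.0, 2.1]
width: 0.073
grip_force: 59.5
```

>>> arm_command(series=[[[0,0,0,0,-0.0007,0,0],[0,0,0,0,-0.0014,0,0]]])

```text
time_s: 15.5
ee_pos: [534.6, -153.4, 105.1]
orientation: [1.812, 1.937, 0.613]
ft_force: [9.4, 3.6, 3.2]
width: 0.079
grip_force: 59.3
```

>>> arm_command(series=[[[0,0,0,0,0.0012,0,0],[0,0,0,0,0.0012,0.0006,0],[0,0,0,0,0.0012,0.0006,0]]])

```text
time_s: 15.8
ee_pos: [535.1, -153.4, 104.7]
orientation: [1.814, 1.937, 0.611]
ft_force: [3.1, 3.3, 4.9]
width: 0.072
grip_force: 60.2
```

Run:
```python
from rig import arm
from h import *
import cv2
s=arm.state();l=loc(arm,EA);print(l,s["ft_force"],s["torque"],s["grip_force"])
load(arm,("top",))
im=CAM["top"]["pixels"].astype(int)
m=(im.min(2)>130)&(im.max(2)-im.min(2)<60)
for r in range(155,186):
    x=np.nonzero(m[r,400:450])[0]
    if len(x): print(r,400+x.max(),end="; ")
print([proj("top",pt(EA,(a_,-85,18.5+z))).round(1).tolist() for a_,z in((8,0),(8,100),(0,100))])
```

```text
[ 5.1 68.6 75.4] [3.09572937 3.34493257 4.87849149] [ 0.34491775 -0.74721991  0.28427099] 60.196911692619324
156 403; 157 403; 161 429; 162 430; 163 431; 164 432; 165 433; 166 433; 167 434; 168 435; 169 436; 170 437; 171 438; 172 439; 173 439; 174 439; 175 438; 176 427; 177 417; 178 416; 179 416; 180 417; 181 417; 182 417; 183 417; 184 417; 185 417; [[429.2, 160.5], [440.0, 172.9], [439.9, 175.5]]
```

Both contacts are light and the centring agrees with the camera to about 1 mm. Releasing gently.

>>> arm_command(series=[[[0,0,0,0,0,0,0.008],[0,0,0,0,0,0,0.01],[0,0,0,0,0,0,0.014],[0,0,0,0,0,0,0.02],[0,0,0,0,0,0,0.03],[0,0,0,0,0,0,0.03],[0,0,0,0,0,0,0.03],[0,0,0,0,0,0,0.03]]])

```text
time_s: 16.65
ee_pos: [534.0, -153.3, 103.6]
orientation: [1.817, 1.938, 0.609]
ft_force: [-0.8, 0.2, 0.9]
width: 0.348
grip_force: 0.0
```

Run:
```python
from rig import arm
from h import *
import cv2
s=arm.state();l=loc(arm,EA);print(l,s["ft_force"],s["width"]*85.4)
load(arm,("top",))
im=CAM["top"]["pixels"].astype(int)
m=(im.min(2)>130)&(im.max(2)-im.min(2)<60)
for r in range(155,180):
    x=np.nonzero(m[r,400:450])[0]
    if len(x): print(r,400+x.max(),end="; ")
```

```text
[ 3.6 68.8 75.1] [-0.83779378  0.21137817  0.93821238] 29.74856035090728
156 403; 157 403; 161 429; 162 430; 163 431; 164 431; 165 432; 166 433; 167 434; 168 434; 169 435; 170 436; 171 437; 172 438; 173 439; 174 439; 175 439; 176 438; 177 425; 178 416; 179 415;
```

Released and the block hasn't moved. Backing off up the slope.

>>> arm_command(series=[[[0,0,0,0,0,-0.01,0.03],[0,0,0,0,0,-0.03,0.03],[0,0,0,0,0,-0.06,0.03],[0,0,0,0,0,-0.1,0.03],[0,0,0,0.05,0.02,-0.14,0.03],[0,0,0,0.1,0.02,-0.14,0.03],[0,0,0,0.15,0.02,-0.14,0.03],[0,0,0,0.15,0.02,-0.14,0.03]]])

```text
time_s: 17.5
ee_pos: [459.2, -3.5, 231.1]
orientation: [1.812, 1.94, 0.613]
ft_force: [0.1, 0.0, 0.0]
width: 0.354
grip_force: 0.0
```

Run:
```python
from rig import arm
from h import *
import cv2
load(arm); print(arm.state()["ee_pos"],arm.state()["ft_force"])
o=np.zeros((560,800,3),np.uint8)
o[:,:400]=cv2.resize(CAM["side"]["pixels"][80:185,310:385],(400,560),interpolation=2)
o[:400,400:]=cv2.resize(CAM["top"]["pixels"][140:200,370:450-20],(400,400),interpolation=2)[:,:400] if 0 else cv2.resize(CAM["top"]["pixels"][125:205,365:445],(400,400),interpolation=2)
cv2.imwrite("pics/p6.png",o[:,:,::-1])
print([[proj(c,pt(EA,(a_,y,18.5+z))).round(1).tolist() for a_,y,z in((8,85,0),(8,-85,0),(0,85,100),(0,-85,100))] for c in("top","side")])
```

```text
[459.74414647  -4.75463555 230.6275201 ] [-0.96721838 -0.98317115 -0.5103404 ]
[[[373.3, 165.4], [429.2, 160.5], [379.4, 180.9], [439.9, 175.5]], [[332.0, 149.5], [357.6, 110.6], [357.9, 133.0], [382.7, 93.0]]]
```

View pics/p6.png

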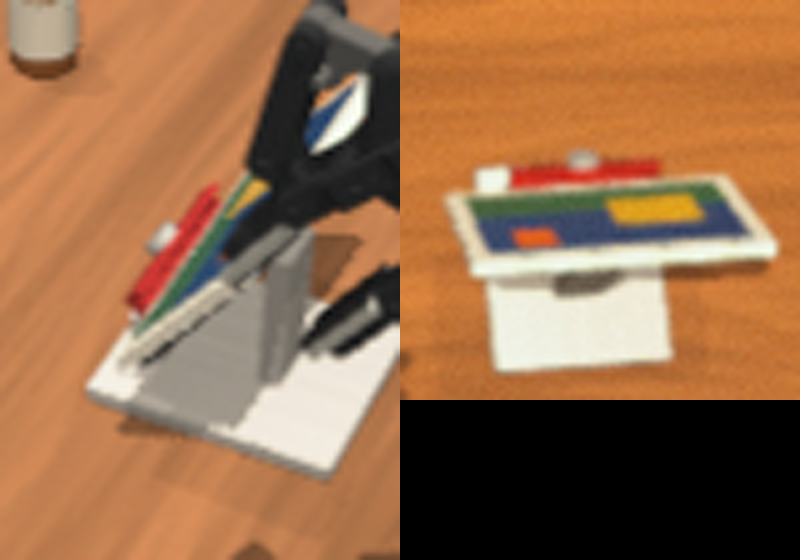

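The block lies flat and level on the easel. Its corners at top crop (447,200), (728,180), (475,275) and (775,250) match the predicted leaning pose, and the overhangs beyond the red ledge are nearly equal. The arm is clear, so I hand in.

```bash
python3 -c "
from rig import arm
print(arm.close_job())"
```

```text
the job is handed in; nothing more can be done
None
```

The photo block is leaning flat and centred on the easel's red ledge and let go, and the job was handed in at about 17.6 s with no verdict returned; the arm stayed clear of the lens and film box, though I did not re-check them in the last picture.

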